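Feel along a ski edge for burrs

ROBOT

A 7-joint arm with a two-finger parallel gripper is mounted at the origin on a cart in front of the work surface, level with it; the furniture and walls round the work are solid. World frame = base frame: x ahead of the robot, y to its left, z up, the work surface at z = 0. Lengths are in m, angles in rad, forces in N, time in s.
With the tool pointing down it reaches from about 0.425 to 0.875 m from the base axis. Payload 8.4 kg.
Tool frame: the origin (TCP) lies midway between the tips of the shut fingers; the grasp point (between the pads) lies arm.grip_depth behind it (arm.grip_depth is the distance from the TCP to the grasp point, in m); z points along the fingers, y is the line along which they close (so a half turn about z gives the same grasp; the last joint's range is limited). The gripper opens to 87 mm and grips with 3 to 60 N. Pads are 19 mm wide; open, the fingers measure 117 mm over their backs; the gripper's body (75 mm by 190 mm) begins 51 mm behind the grasp point.
Start: joints at [-1.282, 0.333, 0.04, 1.465, -0.013, 1.343, -0.059], TCP at [0.246, 0.602, 0.223] pointing down, gripper open.
Joint ranges: [-2.58, 2.58], [-0.38, 2.09], [-1.3, 1.39], [0.25, 2.4], [-1.5, 4.64], [0.08, 2.09], [-2.65, 2.65]. Speed limits (rad/s): [2.22, 2.22, 2.79, 2.79, 3.14, 3.14, 3.14].

INTERFACE

Orientations are given as [roll, pitch, yaw] about the fixed x, y, z axes, in that order (R = Rz(yaw) Ry(pitch) Rx(roll)).
In Python, from cell import arm gives the robot as it stands. The module is installed in compiled form; this text tells all that it offers.
- The arm moves only by the shell command python3 -m jog 'ROWS' [OPENING] [FORCE]. ROWS is JSON, a list of rows, each a list of 6 numbers: the shift along the tool's x, y, z in mm, then the turn, a rotation vector about the tool's x, y, z in degrees. A call has 1 to 5 rows; each row shifts and turns the commanded pose from where the row before left it, along the tool's axes as they then stand; what a row does not reach is not made up. A row lasts 1/8 s, in which the tool goes at most 62.5 mm and 10.7 degrees, less where a joint would pass 70% of its speed; a pose out of reach is approached as far as the arm can. A call is refused whole if a number of a shift passes 62.5 or a number of a turn 10.7, either way. A call with a gripper value outside its range is refused whole. OPENING is the finger opening in mm, from 0 to 87, set as the call begins (- or left out, the last holds). The fingers move at their own pace and stop on an object; FORCE is the grip in N (left out, the last holds). Time passes only in rows, so rows that do not move let the fingers close. It gives the time, the measured TCP pose, the force, the opening and the grip force at its end, in the units of the state.
- arm.sense(): the state, without advancing time (a new reading comes with each control period).
- arm.camera(name): name is "scene" or "top" or "wrist"; returns the picture (480x640x3 uint8, blue, green, red); there is no depth.
- arm.get_calibration(name): a dict with "K" (3x3 intrinsics, pixels), "cam_to_world" (4x4, takes a point from camera to world coordinates); the wrist camera has in their place "mount" (4x4, takes a point from camera to tool coordinates, whose origin is the TCP and whose axes are the flange's). Camera axes: x right, y down, z forward; pixel columns grow to the right and rows downward; lengths in m; the calibration is good to about 2 mm. A picture is of the moment at which its call begins: read the wrist's pose just before it. get_calibration takes no time and is no camera call.
- arm.finish_job(): hands the job in; it is judged then, once.
Trained networks look in the newest picture that a camera, given by its name, has taken for a name from the list of things; names that differ only in an ending like _2 or _b are one class to them, and where a whole thing is asked for, a point or a joint stands for the part that bears it (a point fixed in the world has none). Each returns a list of dicts, best first, with "score" (0 to 1); they miss things now and then, are a little off and sometimes report something else, mostly with a low value. They report only what shows in the picture. A call takes as long as a camera call.
- arm.recognise(camera, name): "location" ([row, column] in pixels, amid what is visible of it).
- arm.spot_point(camera, name): "location" ([row, column] in pixels: a listed point, or the origin of a listed thing).
The state is a dict: "time_s": time; "q": joint angles; "qvel": joint speeds; "joint_efforts": joint torques, N m; "eef_pos": TCP position; "orientation": TCP orientation; "contact_force": force on the tool from outside, world axes, zero at the start; "wrist_torque": the same for the moment, N m; "gripper_width": opening from 0.0 (shut) to 1.0 (fully open); "finger_force": force on a finger pad.
Only numpy, scipy, OpenCV 4.12 (cv2) and the standard library are available. Lean on these libraries where they do the work, as an engineer would, in place of code of your own. Each camera call takes 0.05 s, during which the arm holds its last target. There are 200 camera calls.

TASK

A short piece of ski stands on its side in a sprung holder. With the fingers closed, run the fingertips lightly along the whole of its narrow upward edge, as if feeling for burrs, from the end by the red block to the end by the blue block, and finish with the fingertips still resting lightly on the last part of the edge by the blue block: the program ends while holding that touch. Do not grip or lift the ski or press its springs to the bottom, and leave the loose things lying around it alone.

Things in the scene. Friction and masses are not known exactly. Their poses are not given: they have to be found in the camera images.
- stand: Sprung holder fixed to the bench: aluminium base plate 70 x 340 x 12 mm (x, y, z) with two pairs of dark steel guide cheeks, up to 57 mm above the bench. Origin: centre of its underside, on the bench; its y axis runs along the plate and along the ski, z up. A piece of ski, 250 mm long and 14 mm thick, stands on its side along the middle: green topsheet to -x, black base with bright steel edge to +x.
- ski_piece (a joint): How far the piece of ski is pressed down on its springs (m). 0 at rest, grows as it is pressed, about 0.6 N per mm straight down, all five segments going down together (it cannot tip or shift sideways); hard stop at 0.014; negative means it is lifted.
- seg1: First of five consecutive 50 mm lengths of the ski piece, seg1 at the -y end of stand to seg5 at the +y end. Origin: centre of its narrow upward face (14 mm wide), where the fingertips run; frame x across, y along the ski, z up. At rest that face rises in a gentle hollow curve from 100 mm above the bench at the -y end of the ski to 114 mm at the +y end; in plan it is straight.
- seg2: As seg1; segment 2 of 5 from the -y end.
- seg3: As seg1; segment 3 of 5 from the -y end.
- seg4: As seg1; segment 4 of 5 from the -y end.
- seg5: As seg1; segment 5 of 5 from the -y end.
- red_stop: Red plastic end block, 50 x 26 x 46 mm, fixed on the holder's base plate 25 mm beyond one end of the ski (red at one end, blue at the other; which is which varies). Its top is 58 mm above the bench, well below the ski's upper face. Origin: centre of its underside.
- blue_stop: Blue plastic end block, 50 x 26 x 46 mm, fixed on the holder's base plate 25 mm beyond one end of the ski (red at one end, blue at the other; which is which varies). Its top is 58 mm above the bench, well below the ski's upper face. Origin: centre of its underside.
- wax_bar: Loose block of blue wax, 42 x 85 x 22 mm, on the bench beside the holder. Origin: centre of underside. Bystander.
- brush: Loose wooden brush, 61 x 154 x 46 mm, on the bench beside the holder. Origin: centre of underside. Bystander.
- white_tape: Loose roll of whitish tape lying flat, 75 mm across, 19 mm high. Origin: centre of underside. Bystander.
- heel_unit: Loose ski binding heel unit with brake arms, 147 x 96 x 40 mm. Origin: centre of underside. Bystander.
- screw_tray: Loose small blue tray of screws, 50 x 76 x 30 mm. Origin: centre of underside. Bystander.
- roll_brown: Loose brown roller with blue core, lying, 96 x 56 x 56 mm. Origin: centre of underside. Bystander.

How it is judged:
On the way, in this order (a step that is already met when the one before it is completed fails the run):
1. the fingertips touch the ski's upper edge on the segment at the red stop (((y of red_stop in the frame of stand below 0 m and contact force between the fingers and seg1 above 0.3 N) or (y of red_stop in the frame of stand above 0 m and contact force between the fingers and seg5 above 0.3 N))), for 0.1 s.
2. the fingertips touch the ski's upper edge on the second segment, having left the one before (((y of red_stop in the frame of stand below 0 m and contact force between the fingers and seg2 above 0.3 N and contact force between the fingers and seg1 below 0.05 N) or (y of red_stop in the frame of stand above 0 m and contact force between the fingers and seg4 above 0.3 N and contact force between the fingers and seg5 below 0.05 N))), for 0.1 s.
3. the fingertips touch the ski's upper edge on the middle segment, having left the one before (((y of red_stop in the frame of stand below 0 m and contact force between the fingers and seg3 above 0.3 N and contact force between the fingers and seg2 below 0.05 N) or (y of red_stop in the frame of stand above 0 m and contact force between the fingers and seg3 above 0.3 N and contact force between the fingers and seg4 below 0.05 N))), for 0.1 s.
4. the fingertips touch the ski's upper edge on the fourth segment, having left the one before (((y of red_stop in the frame of stand below 0 m and contact force between the fingers and seg4 above 0.3 N and contact force between the fingers and seg3 below 0.05 N) or (y of red_stop in the frame of stand above 0 m and contact force between the fingers and seg2 above 0.3 N and contact force between the fingers and seg3 below 0.05 N))), for 0.1 s.
At the end, for the whole second after the job is handed in: The fingertips rest still on the last 50 mm of the edge by the blue block with 0.3 to 15 N, touching no longer the segment before it; the ski is pressed down 0.4 to 12.5 mm; every loose thing is within 15 mm of where it began (((y of red_stop in the frame of stand below 0 m and contact force between the fingers and seg5 above 0.3 N and contact force between the fingers and seg4 below 0.05 N) or (y of red_stop in the frame of stand above 0 m and contact force between the fingers and seg1 above 0.3 N and contact force between the fingers and seg2 below 0.05 N)) and value of joint ski_piece between 0.0004 and 0.0125 m and contact force between the fingers and stand below 15 N and velocity of joint ski_piece between -0.01 and 0.01 m/s and distance of each of wax_bar, brush, white_tape, heel_unit, screw_tray, roll_brown from where it was at the start of the episode below 0.015 m); the arm keeps its last pose, push and grip.
It fails at once if the ski pressed down to the bottom of its springs (over 12.5 mm) (value of joint ski_piece above 0.0125 m).
It fails at once if the ski lifted (over 3 mm up) (value of joint ski_piece below -0.003 m).
It fails at once if the ski or its holder touched with more than 20 N, or pinched (contact force between any of the fingers, the arm and stand above 20 N).
It fails at once if a loose bystander moved more than 15 mm (distance of any of wax_bar, brush, white_tape, heel_unit, screw_tray, roll_brown from where it was at the start of the episode above 0.015 m).
It also fails if it takes over 40 s, if anything falls off the work surface, if the arm or the gripper's body presses on something with over 40 N, if the wrist force passes 120 N, or if a joint passes its speed limit or range.

## Working session

There is one attempt and no reset: what is moved stays moved. The work goes in short steps, Python scripts to look and compute and a shell command to move; the robot and the scene stay as the last step left them, time stands still between calls to the robot, and variables do not carry over. Pictures are saved under pics/ and viewed, at most 10 in all, crops included, and the job is handed in when it is done.

```bash
mkdir -p pics; cat > h.py <<'E'
import numpy as np, cv2
from cell import arm
from scipy.spatial.transform import Rotation as R
def ray(cam,rc,z):
    c=arm.get_calibration(cam);K=np.array(c["K"]);T=np.array(c["cam_to_world"])
    d=T[:3,:3]@np.linalg.solve(K,[rc[1],rc[0],1]);o=T[:3,3]
    return o+d*(z-o[2])/d[2]
def proj(cam,p):
    c=arm.get_calibration(cam);K=np.array(c["K"]);T=np.linalg.inv(np.array(c["cam_to_world"]))
    q=K@(T[:3,:3]@np.asarray(p)+T[:3,3]);return q[1]/q[2],q[0]/q[2]
E
python3 - <<'E'
from h import *
s=arm.sense();print(s);print(arm.grip_depth)
for c in("top","scene"):
    im=arm.camera(c);cv2.imwrite(f"pics/{c}0.png",im)
    print(c,np.array(arm.get_calibration(c)["cam_to_world"]).round(3).tolist())
    for n,z in dict(stand=0,seg1=.1,seg2=.101,seg3=.104,seg4=.107,seg5=.112,red_stop=0,blue_stop=0).items():
        for r in arm.spot_point(c,n)[:2]:print(c,n,round(r["score"],2),np.round(r["location"]),ray(c,r["location"],z).round(3))
E
```

```text
{'time_s': 0.0, 'q': array([-1.28216996,  0.33387128,  0.03987024,  1.46624895, -0.01337697,
        1.34332156, -0.05854311]), 'qvel': array([-9.85630703e-04, -1.22602772e-03,  1.54482953e-05,  6.82114132e-04,
       -5.76694952e-04, -6.40018541e-04,  5.94566236e-05]), 'joint_efforts': array([ 4.00532790e-04, -6.56369305e+01,  1.33505858e+00, -4.03795838e+01,
       -5.99186076e-02,  4.46481106e-02,  9.77133391e-05]), 'eef_pos': array([0.24567153, 0.6012816 , 0.22169578]), 'orientation': array([-3.14001424e+00,  1.27519837e-04,  2.75371493e+00]), 'contact_force': array([0.23693179, 0.68399613, 0.64116742]), 'wrist_torque': array([0.00926887, 0.02782209, 0.06472017]), 'finger_force': 0.0, 'gripper_width': 1.0006426181062078}
0.0187
top [[0.018, -0.98, 0.196, 0.321], [-1.0, -0.017, 0.007, 0.026], [-0.004, -0.197, -0.98, 1.306], [0.0, 0.0, 0.0, 1.0]]
top stand 0.56 [246. 321.] [0.571 0.044 0.   ]
top stand 0.24 [223. 362.] [ 0.643 -0.081  0.   ]
top seg1 0.65 [246. 299.] [0.551 0.104 0.1  ]
top seg1 0.57 [241. 320.] [0.564 0.047 0.1  ]
top seg2 0.65 [246. 299.] [0.55  0.104 0.101]
top 
[... 596 characters left out ...]
scene stand 0.58 [258. 321.] [0.564 0.048 0.   ]
scene stand 0.43 [227. 364.] [0.744 0.05  0.   ]
scene seg1 0.72 [228. 366.] [ 0.624 -0.038  0.1  ]
scene seg1 0.71 [224. 337.] [0.592 0.023 0.1  ]
scene seg2 0.72 [228. 366.] [ 0.622 -0.039  0.101]
scene seg2 0.71 [224. 337.] [0.591 0.022 0.101]
scene seg3 0.72 [228. 366.] [ 0.619 -0.041  0.104]
scene seg3 0.71 [224. 337.] [0.587 0.019 0.104]
scene seg4 0.72 [228. 366.] [ 0.615 -0.044  0.107]
scene seg4 0.71 [224. 337.] [0.584 0.016 0.107]
scene seg5 0.72 [228. 366.] [ 0.609 -0.048  0.112]
scene seg5 0.71 [224. 337.] [0.578 0.012 0.112]
scene red_stop 0.53 [262. 381.] [ 0.651 -0.071  0.   ]
scene blue_stop 0.83 [244. 268.] [0.515 0.192 0.   ]
```

```bash
python3 - <<'E'
import cv2
a=cv2.imread("pics/top0.png")[160:340,230:430];cv2.imwrite("pics/topc.png",cv2.resize(a,None,fx=3.3,fy=3.3,interpolation=cv2.INTER_CUBIC))
a=cv2.imread("pics/scene0.png")[140:340,210:450];cv2.imwrite("pics/scenec.png",cv2.resize(a,None,fx=3,fy=3,interpolation=cv2.INTER_CUBIC))
E
```

```text
(no output)
```

View pics/topc.png

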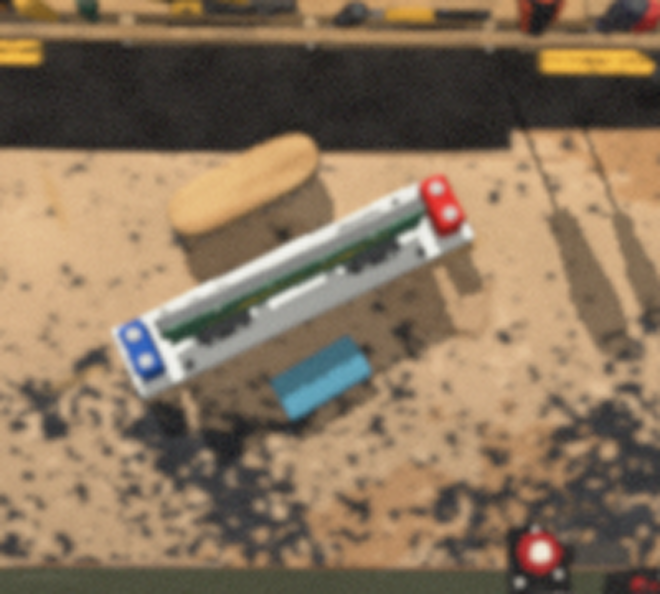

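View pics/scenec.png

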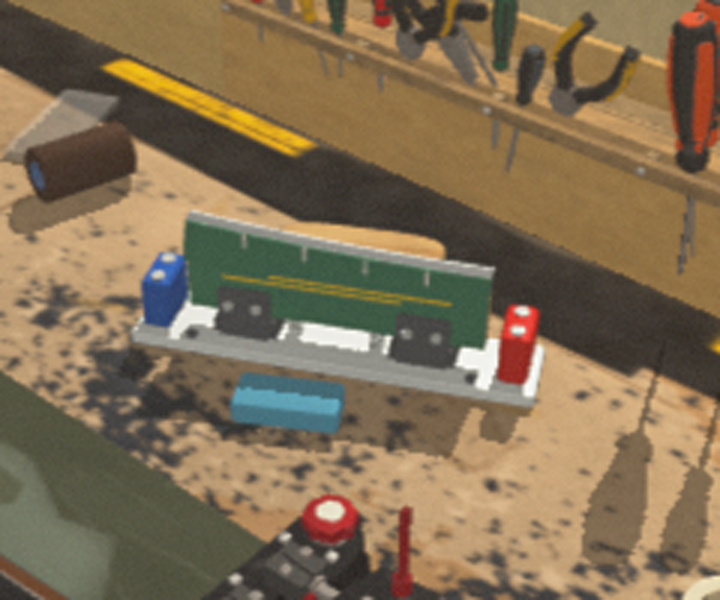

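The top view shows the stand running from the red block at pixel (r 222, c 364) to the blue block at (r 266, c 273). The green face is toward the robot, so stand +y runs to the left. Red is therefore at −y and the stroke goes seg1 to seg5. In the scene view the ski's top edge runs from (r 212, c 273) at blue to (r 230, c 374) at red. The wax lies on the near side and the brush on the far side.

```bash
python3 - <<'E'
from h import *
T=cv2.imread("pics/top0.png");S=cv2.imread("pics/scene0.png")
def cen(im,box,f):
    r0,r1,c0,c1=box;h=cv2.cvtColor(im,cv2.COLOR_BGR2HSV)[r0:r1,c0:c1].astype(int);m=f(h);r,c=np.nonzero(m);return r.mean()+r0,c.mean()+c0,len(r)
red=lambda h:((h[...,0]<8)|(h[...,0]>172))&(h[...,1]>150)&(h[...,2]>80)
blu=lambda h:(h[...,0]>105)&(h[...,0]<128)&(h[...,1]>130)
tr=cen(T,(205,240,350,380),red);tb=cen(T,(250,282,262,285),blu)
sr=cen(S,(235,275,370,395),red);sb=cen(S,(218,255,250,276),blu);print(tr,tb,sr,sb)
# fit stand pose: block centroids (z~.05 top view, .035 scene), spacing unknown d
from scipy.optimize import least_squares
def res(v,full=False):
    x,y,a,d=v;u=np.array([-np.sin(a),np.cos(a)]);e=[]
    for s,t,sc in((-1,tr,sr),(1,tb,sb)):
        p=np.array([x,y])+s*d*u
        e+=[np.subtract(proj("top",[*p,.055]),t[:2]),np.subtract(proj("scene",[*p,.036]),sc[:2])]
    return np.concatenate(e)
f=least_squares(res,[.57,.04,.4,.15]);x,y,a,d=f.x;print(f.x,f.fun.round(1))
u=np.array([-np.sin(a),np.cos(a)]);n=np.array([np.cos(a),np.sin(a)])
for cam,rcs in (("scene",[((212,273.5),.114),((230,374.3),.1)]),("top",[((258.5,278.5),.114),((223.6,357.3),.1)])):
    for rc,z in rcs:
        p=ray(cam,rc,z);q=p[:2]-[x,y];print(cam,p.round(4),"along",q@u,"across",q@n)
ov=cv2.resize(S[190:270,240:400],None,fx=5,fy=5,interpolation=cv2.INTER_CUBIC);ot=cv2.resize(T[200:290,255:385],None,fx=5,fy=5,interpolation=cv2.INTER_CUBIC)
for k in(-.125,0,.125):
  for w in(-.007,.007):
    z={-.125:.1,0:.1045,.125:.114}[k];P=[*(np.array([x,y])+k*u+w*n),z]
    for o,cam,o0 in((ov,"scene",(190,240)),(ot,"top",(200,255))):
        r,c=proj(cam,P);cv2.circle(o,(int((c-o0[1]+.5)*5),int((r-o0[0]+.5)*5)),3,(255,0,255),-1)
cv2.imwrite("pics/ov.png",np.vstack([cv2.copyMakeBorder(ov[:,:800],0,0,0,0,0)[:,:650],ot])[:850][150:750] if 0 else ov)
cv2.imwrite("pics/ot.png",ot)
E
```

```text
(np.float64(222.35106382978722), np.float64(363.2340425531915), 94) (np.float64(266.45762711864404), np.float64(273.5762711864407), 59) (np.float64(254.65350877192984), np.float64(382.03508771929825), 228) (np.float64(237.15962441314554), np.float64(264.4413145539906), 213)
[0.56563343 0.04913672 0.48540024 0.1481103 ] [-0.6  0.5  0.3 -0.6  0.  -0.1  0.1  0.1]
scene [0.5119 0.1576 0.114 ] along 0.12099547567737369 across 0.003115710380265098
scene [ 0.6305 -0.0583  0.1   ] along -0.12528481709600475 across 0.007303383482836442
top [0.5108 0.1597 0.114 ] along 0.12341254898117697 across 0.0031076064141506306
top [ 0.6177 -0.0597  0.1   ] along -0.1205774935883773 across -0.004779691856491838
```

View pics/ov.png

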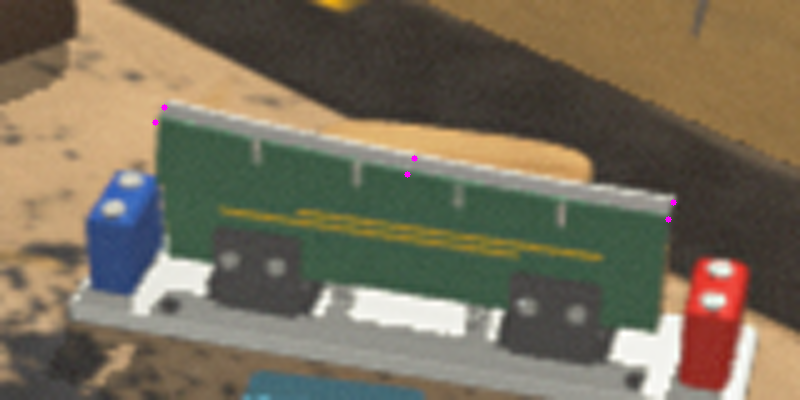

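View pics/ot.png

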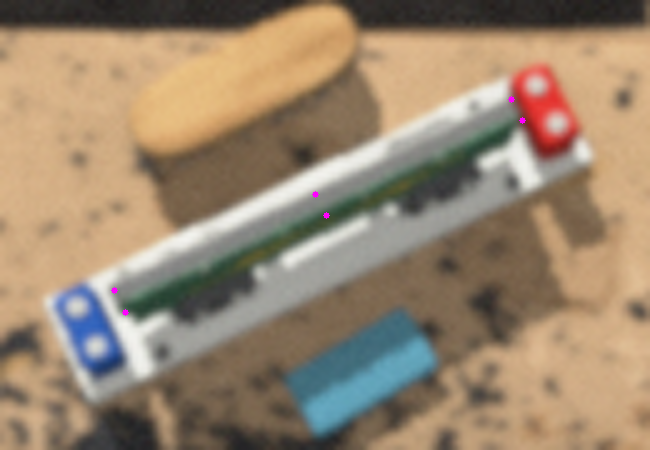

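The model markers sit on the ski's upper edge in both views, perhaps 1–2 mm low across, and the block spacing of 296 mm agrees with the given sizes. Next I turn the tool 40° so that tool x runs along the ski and tool y across it, and close the fingers.

```bash
python3 -m jog '[[0,0,0,0,0,10],[0,0,0,0,0,10],[0,0,0,0,0,10],[0,0,0,0,0,10],[-50,0,0,0,0,0]]' 0 10
python3 -m jog '[[-50,0,0,0,0,0],[-50,0,0,0,0,0],[-50,0,0,0,0,0],[-50,0,0,0,0,0],[-50,0,0,0,0,0]]'
```

```text
time_s: 1.52
eef_pos: [0.2662, 0.5595, 0.2217]
orientation: [-3.141, -0.001, 2.058]
contact_force: [1.6, 0.1, 0.1]
gripper_width: 0.513
finger_force: 0.0
time_s: 2.15
eef_pos: [0.3863, 0.3348, 0.2228]
orientation: [3.141, -0.0, 2.056]
contact_force: [1.5, 0.8, 0.0]
gripper_width: 0.02
finger_force: 0.0
```

```bash
python3 -m jog '[[-50,3,0,0,0,0],[-50,3,0,0,0,0],[-50,3,0,0,0,0],[-50,3,0,0,0,0],[-50,3,0,0,0,0]]'
python3 -m jog '[[-50,3,0,0,0,0],[-50,3,0,0,0,0],[-50,3,20,0,0,0],[-45,3,30,0,0,0],[0,0,0,0,0,0]]'
cat > w.py <<'E'
from h import *
import sys
s=arm.sense();p=s["eef_pos"];c=np.array([.567,.0498]);a=.4854
u=np.array([-np.sin(a),np.cos(a)]);n=np.array([np.cos(a),np.sin(a)]);q=p[:2]-c
print("along %.1f across %.1f z %.1f yaw err deg %.2f"%(q@u*1e3,q@n*1e3,p[2]*1e3,np.degrees(s["orientation"][2]-a-np.pi/2)),s["contact_force"].round(2),s["wrist_torque"].round(2),s["gripper_width"])
if len(sys.argv)>1:
    A=[]
    for cam in("scene","top"):
        im=arm.camera(cam);r,cc=proj(cam,p);r=int(np.clip(r,75,405));cc=int(np.clip(cc,100,540));A.append(cv2.resize(im[r-75:r+75,cc-50:cc+50],None,fx=4,fy=4,interpolation=cv2.INTER_CUBIC))
    cv2.imwrite(f"pics/{sys.argv[1]}.png",np.hstack(A))
E
python3 w.py a1
```

```text
time_s: 2.78
eef_pos: [0.5161, 0.1207, 0.2229]
orientation: [3.141, -0.0, 2.056]
contact_force: [0.8, 0.1, -0.6]
gripper_width: 0.005
finger_force: 0.0
time_s: 3.4
eef_pos: [0.6162, -0.0491, 0.17]
orientation: [-3.137, 0.001, 2.05]
contact_force: [-0.2, 0.8, -0.0]
gripper_width: 0.009
finger_force: 0.0
along -110.4 across -2.6 z 170.0 yaw err deg -0.34 [-0.23  0.84 -0.03] [-0.09  0.03  0.  ] 0.008818950265181511
```

View pics/a1.png

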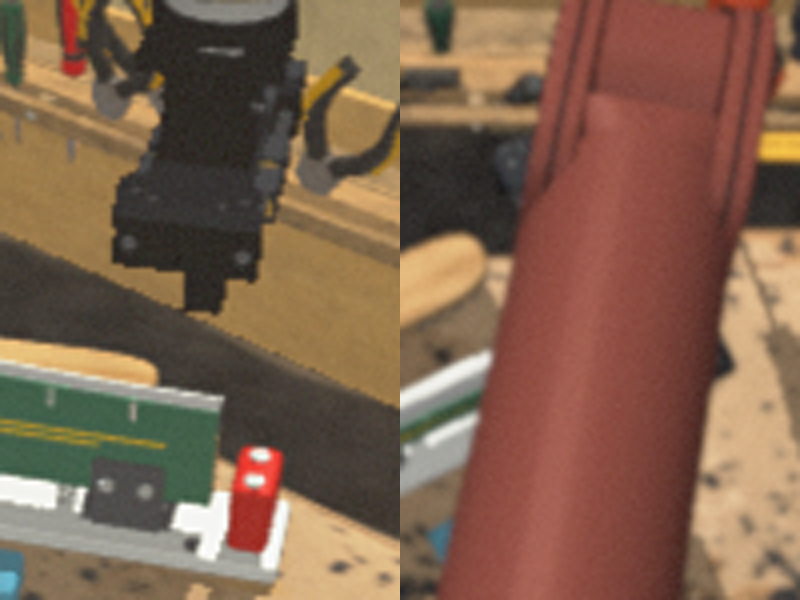

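The scene view shows the shut fingers above the red end of the ski, with the tip at about (r 310, c 205) of the crop and well clear of everything. The top view is blocked by the arm. I centre across the ski and descend.

```bash
python3 -m jog '[[0,2.5,20,0,0,0],[0,0,20,0,0,0],[0,0,15,0,0,0],[0,0,0,0,0,0]]'; python3 w.py
python3 -m jog '[[0,0,4,0,0,0],[0,0,4,0,0,0],[0,0,0,0,0,0]]'; python3 w.py a2
```

```text
time_s: 4.0
eef_pos: [0.6181, -0.0433, 0.116]
orientation: [-3.139, -0.001, 2.056]
contact_force: [0.2, 0.3, 1.0]
gripper_width: 0.006
finger_force: 0.0
along -106.1 across 1.7 z 116.0 yaw err deg -0.01 [0.18 0.27 1.03] [-0.06  0.06 -0.05] 0.006125425390971486
time_s: 4.38
eef_pos: [0.6191, -0.0437, 0.1095]
orientation: [-3.142, -0.0, 2.056]
contact_force: [-0.4, 0.1, 0.6]
gripper_width: 0.005
finger_force: 0.0
along -107.0 across 2.4 z 109.5 yaw err deg -0.03 [-0.42  0.11  0.58] [-0.06  0.04 -0.02] 0.0054314209762831534
```

View pics/a2.png

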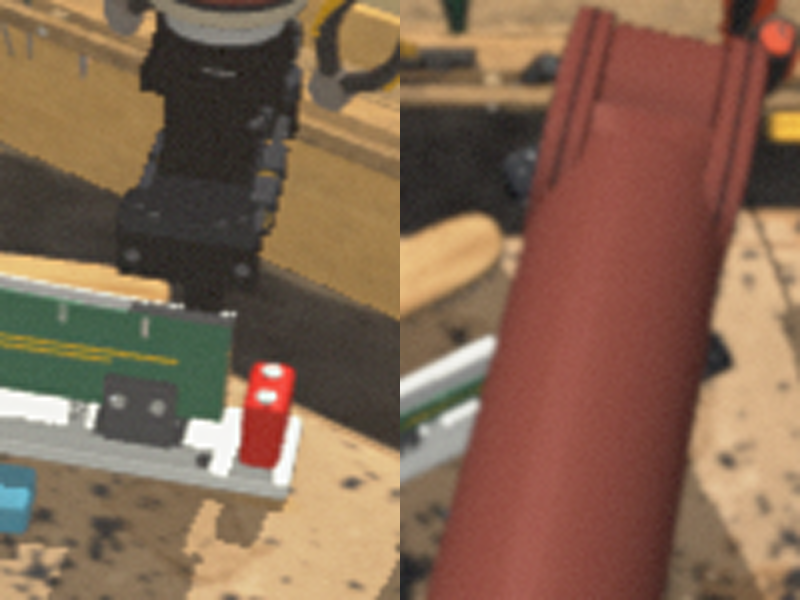

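The fingertip (crop columns 170–225, row about 308) sits just above the strip, whose end is at column 235. I press down gently.

```bash
python3 -m jog '[[-4,-1.5,3,0,0,0],[0,0,3,0,0,0],[0,0,2,0,0,0],[0,0,0,0,0,0]]'; python3 w.py
python3 -m jog '[[0,0,2,0,0,0],[0,0,1,0,0,0],[0,0,0,0,0,0]]'; python3 w.py
```

```text
time_s: 4.97
eef_pos: [0.6195, -0.0478, 0.1013]
orientation: [-3.141, -0.0, 2.056]
contact_force: [-0.5, -0.7, 0.2]
gripper_width: 0.007
finger_force: 0.0
along -110.9 across 0.9 z 101.3 yaw err deg -0.03 [-0.49 -0.68  0.2 ] [-0.03  0.04 -0.04] 0.006869436291730291
time_s: 5.35
eef_pos: [0.6198, -0.0479, 0.0987]
orientation: [3.141, 0.0, 2.056]
contact_force: [0.8, 0.3, 1.3]
gripper_width: 0.004
finger_force: 0.6
along -111.0 across 1.1 z 98.7 yaw err deg -0.03 [0.81 0.32 1.34] [-0.04 -0.04  0.01] 0.004461246561239597
```

```bash
python3 -m jog '[[0,0,2,0,0,0],[0,0,1.5,0,0,0],[0,0,0,0,0,0],[0,0,0,0,0,0]]'; python3 w.py
```

```text
time_s: 5.85
eef_pos: [0.6198, -0.0479, 0.0952]
orientation: [3.141, 0.0, 2.056]
contact_force: [-0.1, -0.3, 3.6]
gripper_width: 0.0
finger_force: 1.7
along -111.0 across 1.1 z 95.2 yaw err deg -0.03 [-0.11 -0.26  3.59] [-0.03 -0.05 -0.04] 0.000325555940363544
```

```bash
python3 -m jog '[[5,0,0,0,0,0],[5,0,0,0,0,0],[5,0,0,0,0,0],[5,0,0,0,0,0],[5,0,0,0,0,0]]'; python3 w.py
```

```text
time_s: 6.48
eef_pos: [0.6079, -0.0255, 0.0951]
orientation: [3.142, 0.0, 2.056]
contact_force: [1.2, -1.9, 4.2]
gripper_width: 0.005
finger_force: 1.8
along -85.6 across 1.0 z 95.1 yaw err deg -0.03 [ 1.2  -1.91  4.18] [-0.57 -0.31 -0.01] 0.0053004020746293574
```

```bash
python3 -m jog '[[5,0,-0.2,0,0,0],[5,0,-0.2,0,0,0],[5,0,-0.2,0,0,0],[5,0,-0.2,0,0,0],[5,0,-0.2,0,0,0]]'; python3 w.py
```

```text
time_s: 7.1
eef_pos: [0.5962, -0.0034, 0.0961]
orientation: [-3.142, 0.0, 2.056]
contact_force: [1.5, -2.2, 3.5]
gripper_width: 0.004
finger_force: 1.8
along -60.7 across 1.0 z 96.1 yaw err deg -0.03 [ 1.48 -2.16  3.52] [-0.61 -0.27  0.04] 0.004174345545579153
```

```bash
python3 -m jog '[[5,0,-0.2,0,0,0],[5,0,-0.2,0,0,0],[5,0,-0.2,0,0,0],[5,0,-0.2,0,0,0],[5,0,-0.2,0,0,0]]'; python3 w.py
```

```text
time_s: 7.72
eef_pos: [0.5845, 0.0187, 0.0971]
orientation: [-3.142, 0.0, 2.056]
contact_force: [1.5, -1.5, 3.3]
gripper_width: 0.004
finger_force: 1.7
along -35.7 across 1.0 z 97.1 yaw err deg -0.03 [ 1.52 -1.5   3.27] [-0.57 -0.32  0.02] 0.004478909681830532
```

```bash
python3 -m jog '[[5,0,-0.2,0,0,0],[5,0,-0.2,0,0,0],[5,0,-0.2,0,0,0],[5,0,-0.2,0,0,0],[5,0,-0.2,0,0,0]]'; python3 w.py
```

```text
time_s: 8.35
eef_pos: [0.5729, 0.0408, 0.0981]
orientation: [-3.142, 0.0, 2.056]
contact_force: [2.1, -3.2, 4.0]
gripper_width: 0.011
finger_force: 1.8
along -10.7 across 1.0 z 98.1 yaw err deg -0.04 [ 2.08 -3.2   3.95] [-0.64 -0.27  0.  ] 0.011169805745684415
```

```bash
python3 -m jog '[[5,0,-0.3,0,0,0],[5,0,-0.3,0,0,0],[5,0,-0.3,0,0,0],[5,0,-0.3,0,0,0],[5,0,-0.3,0,0,0]]'; python3 w.py
```

```text
time_s: 8.98
eef_pos: [0.5612, 0.063, 0.0996]
orientation: [-3.142, -0.0, 2.056]
contact_force: [2.2, -2.8, 2.5]
gripper_width: 0.005
finger_force: 1.8
along 14.4 across 1.0 z 99.6 yaw err deg -0.03 [ 2.21 -2.76  2.5 ] [-0.64 -0.22  0.01] 0.005010940453700931
```

```bash
python3 -m jog '[[5,0,-0.4,0,0,0],[5,0,-0.4,0,0,0],[5,0,-0.4,0,0,0],[5,0,-0.4,0,0,0],[5,0,-0.4,0,0,0]]'; python3 w.py
```

```text
time_s: 9.6
eef_pos: [0.5496, 0.0851, 0.1016]
orientation: [-3.141, 0.0, 2.056]
contact_force: [1.4, -2.7, 3.5]
gripper_width: 0.004
finger_force: 1.8
along 39.3 across 1.0 z 101.6 yaw err deg -0.03 [ 1.4  -2.67  3.47] [-0.69 -0.34 -0.04] 0.003574048004366117
```

```bash
python3 -m jog '[[5,0,-0.4,0,0,0],[5,0,-0.4,0,0,0],[5,0,-0.4,0,0,0],[5,0,-0.5,0,0,0],[5,0,-0.5,0,0,0]]'; python3 w.py
```

```text
time_s: 10.22
eef_pos: [0.5379, 0.1072, 0.1038]
orientation: [-3.142, -0.0, 2.056]
contact_force: [0.9, -2.2, 3.3]
gripper_width: 0.007
finger_force: 1.7
along 64.4 across 1.0 z 103.8 yaw err deg -0.03 [ 0.88 -2.17  3.31] [-0.63 -0.26  0.01] 0.00654317151781182
```

```bash
python3 -m jog '[[5,0,-0.5,0,0,0],[5,0,-0.5,0,0,0],[5,0,-0.5,0,0,0],[5,0,-0.5,0,0,0],[5,0,-0.5,0,0,0]]'; python3 w.py
```

```text
time_s: 10.85
eef_pos: [0.5263, 0.1293, 0.1063]
orientation: [-3.142, 0.0, 2.056]
contact_force: [0.6, -2.2, 3.2]
gripper_width: 0.004
finger_force: 1.7
along 89.3 across 1.1 z 106.3 yaw err deg -0.03 [ 0.6  -2.22  3.16] [-0.67 -0.37 -0.01] 0.003971523359780392
```

```bash
python3 -m jog '[[5,0,-0.5,0,0,0],[5,0,-0.5,0,0,0],[5,0,-0.5,0,0,0],[3,0,-0.3,0,0,0],[0,0,0,0,0,0]]'; python3 -m jog '[[0,0,0,0,0,0],[0,0,0,0,0,0],[0,0,0,0,0,0]]'; python3 w.py a3
```

```text
time_s: 11.48
eef_pos: [0.5178, 0.1454, 0.108]
orientation: [-3.141, -0.0, 2.056]
contact_force: [0.2, -0.7, 3.7]
gripper_width: 0.002
finger_force: 1.6
time_s: 11.85
eef_pos: [0.5178, 0.1453, 0.108]
orientation: [-3.141, -0.0, 2.056]
contact_force: [-0.4, 2.1, 3.5]
gripper_width: 0.002
finger_force: 1.5
along 107.4 across 1.1 z 108.0 yaw err deg -0.01 [-0.37  2.12  3.5 ] [0.28 0.21 0.01] 0.002277063573618593
```

View pics/a3.png

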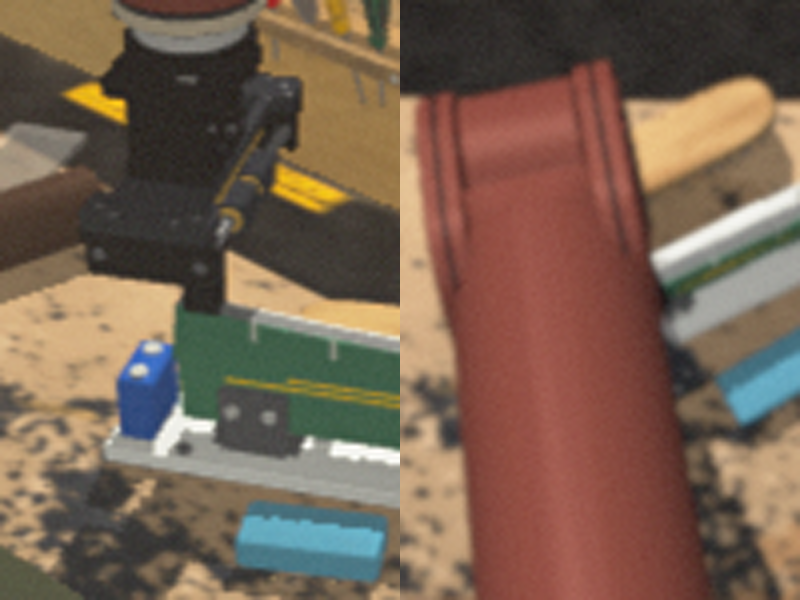

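The scene view shows the fingertips resting on the last segment. The tip spans crop columns 185–225, the ski end is at 177, and the seg4/seg5 mark is at 253. The push is a steady 3.5 N and the wax and brush have not moved.

```bash
python3 -c "
from cell import arm
print(arm.finish_job())"
```

```text
the job is handed in; nothing more can be done
None
```

The closed fingertips ran the whole edge from the red end to the blue end, pressing with about 2.5–4.2 N. The job was handed in at about 12 s with them resting still on the last segment at about 3.5 N; the judge returned no verdict.

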